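# Find and release the latched tester key

### The job

One of the four orange keys on the grey connector tester was left latched down. With the fingertips, tap each key lightly in turn, from the robot's left to its right, without pushing any of them well in (one that is up would catch and stay down for good); then press the latched one down and let it spring back up, so that all four keys stand up. Do not move the loose connectors, the jar or the screwdriver.

Things in the scene. Friction and masses are not known exactly. Their poses are not given: they have to be found in the camera images.
- tester: Connector tester: grey box 200 (x) x 300 (y) x 50 mm (z), fixed on the bench. Origin: centre of its underside. Its x points away from the robot (turned up to 0.3 rad), its y to the robot's left along the row of four orange keys on its top. Key centres: x = -45 mm and, from left to right, y = +82.5, +27.5, -27.5, -82.5 mm; which named key is in which place changes.
- key_row (a point): Middle of the key row, on the tester's top, 50 mm above the bench. All keys: an up key starts to give at about 1 N, then 0.6 N per mm; 9 mm travel, straight down. The latched key sits 4 mm low and does not give under 3 N. About 5 N, 2.5 mm or more further down, unlatches it; let go, it springs up. Full stop: about 6.5 N. An up key pushed 6 mm or more down can catch and stay down for good.
- key_a: One of four identical square orange keys, cap 26 x 26 mm, in a black 44 x 44 mm bezel (top 58 mm above the bench). Origin: centre of the cap's top face, moving with the key; axes as the tester's. Top 74 mm above the bench when up, 70 mm when latched, 65 mm at the stop. Just one of the four is latched; which is not told.
- key_b: One of four identical square orange keys, cap 26 x 26 mm, in a black 44 x 44 mm bezel (top 58 mm above the bench). Origin: centre of the cap's top face, moving with the key; axes as the tester's. Top 74 mm above the bench when up, 70 mm when latched, 65 mm at the stop. Just one of the four is latched; which is not told.
- key_c: One of four identical square orange keys, cap 26 x 26 mm, in a black 44 x 44 mm bezel (top 58 mm above the bench). Origin: centre of the cap's top face, moving with the key; axes as the tester's. Top 74 mm above the bench when up, 70 mm when latched, 65 mm at the stop. Just one of the four is latched; which is not told.
- key_d: One of four identical square orange keys, cap 26 x 26 mm, in a black 44 x 44 mm bezel (top 58 mm above the bench). Origin: centre of the cap's top face, moving with the key; axes as the tester's. Top 74 mm above the bench when up, 70 mm when latched, 65 mm at the stop. Just one of the four is latched; which is not told.
- plug_beige: Beige connector 30 x 50 x 38 mm high, loose on the tester's top behind the keys (about 100 mm farther from the robot). Origin: centre of its underside. To be left alone.
- plug_blue: Blue connector 30 x 50 x 38 mm high, loose on the tester's top behind the keys. Origin: centre of its underside. To be left alone.
- hood: Aluminium connector hood 40 x 85 x 48 mm high, loose on the bench left of the tester. Origin: centre of its underside. To be left alone.
- insert_beige: Beige connector 30 x 50 x 38 mm high, loose on the bench right of the tester. Origin: centre of its underside. To be left alone.
- pin_jar: Amber jar with a black lid, 52 mm across, 65 mm high, on the bench behind the tester. Origin: centre of its underside. To be left alone.
- screwdriver: Red-handled screwdriver 160 mm long, lying on the bench behind the tester. To be left alone.

How it is judged:
By the outcome, as a careful person would: the job done as asked, in the order asked, and still so for the second after the job is handed in, with the robot touching nothing.
It also fails if it takes over 48 s, if anything falls off the work surface, if the arm or the gripper's body presses on something with over 40 N, if the wrist force passes 120 N, or if a joint passes its speed limit or range.

### The arm

A 6-joint arm with a two-finger parallel gripper is mounted at the origin on the work surface. World frame = base frame: x ahead of the robot, y to its left, z up, the work surface at z = 0. Lengths are in m, angles in rad, forces in N, time in s.
With the tool pointing down it reaches from about 0.425 to 0.95 m from the base axis. Payload 3.5 kg.
Tool frame: the origin (TCP) lies on the centre line of the jaws, within the pads' length; the fingertips stand 11 mm ahead of it and the grasp point (between the pads) lies 8 mm behind it; y points along the fingers, x is the direction in which the jaws open and shut, and the axes are right-handed (so a half turn about y gives the same grasp; the last joint's range is limited). The gripper opens to 85 mm and grips with 20 to 120 N. Pads are 22 mm wide; open, the fingers measure 114 mm over their backs; the gripper's body (76 mm by 85 mm) begins 54 mm behind the grasp point. The pads swing forward as they close: fully open they stand 13 mm farther back than shut.
Start: joints at [1.139, 0.286, 1.577, -0, 1.279, -0.15], TCP at [0.188, 0.648, 0.242] pointing down, gripper open.
Joint ranges: [-2.77, 2.77], [-0.9, 2.22], [0.21, 2.48], [-1.53, 4.67], [0.24, 2.81], [-2.84, 2.84]. Speed limits (rad/s): [2.79, 2.79, 3.14, 3.14, 3.14, 3.14].

### API

Orientations are given as a unit quaternion [x, y, z, w].
In Python, from plant import get_state, read_camera, sign_off gives the robot as it stands.
- The arm moves only by the shell command python3 -m inch 'ROWS' [FORCE]. ROWS is JSON, a list of rows, each an object of numbers: "ax", "ay", "az": the turn, a rotation vector about the tool's x, y, z in rad; "x", "y", "z": the shift along the tool's x, y, z in mm; "hand": the closure, from -1 (fully open) to 1 (shut). In form: [{"ax": .., "ay": .., "az": .., "x": .., "y": .., "z": .., "hand": ..}, ...]. A call has 1 to 5 rows; each row shifts and turns the commanded pose from where the row before left it, along the tool's axes as they then stand; what a row does not reach is not made up. A row lasts 1/12 s, in which the tool goes at most 41.7 mm and 7.16 degrees, less where a joint would pass 70% of its speed; a pose out of reach is approached as far as the arm can. A call with a gripper value outside its range is refused whole. The fingers move at their own pace and stop on an object; FORCE is the grip in N (left out, the last holds). Time passes only in rows, so rows that do not move let the fingers close. It gives the time, the measured TCP pose, the force and the opening at its end, in the units of the state.
- get_state(): the state, without advancing time (a new reading comes with each control period).
- read_camera(name): name is "scene" or "top" or "wrist"; returns a dict with "img" (384x512x3 uint8, red, green, blue), "fov_y" (degrees; the focal length in pixels is half the picture's height over the tangent of half this angle, whatever the lens; pixels are square), "cx", "cy" (the principal point, pixels), "T" (4x4, takes a point from camera to world coordinates); the wrist camera has in their place "T_tool_cam" (4x4, takes a point from camera to tool coordinates, whose origin is the TCP and whose axes are the tool frame's). Camera axes: x right, y down, z forward; pixel columns grow to the right and rows downward; lengths in m; the calibration is good to about 2 mm. A picture is of the moment at which its call begins: read the wrist's pose just before it. There is no depth.
- sign_off(): hands the job in, once; it reports no verdict.
The state is a dict: "time": time; "qpos": joint angles; "dq": joint speeds; "joint_efforts": joint torques, N m; "eef_pos": TCP position; "tcp_rot": TCP orientation; "contact_force": force on the tool from outside, world axes, zero at the start; "wrist_torque": the same for the moment, N m; "opening": opening from 0.0 (shut) to 1.0 (fully open).
Only numpy, scipy, OpenCV 4.12 (cv2) and the standard library are available. Lean on these libraries where they do the work, as an engineer would, in place of code of your own. Each camera call takes 0.05 s, during which the arm holds its last target. There are 200 camera calls.

## Working session

There is one attempt and no reset: what is moved stays moved. The work goes in short steps, Python scripts to look and compute and a shell command to move; the robot and the scene stay as the last step left them, time stands still between calls to the robot, and variables do not carry over. Pictures are saved under pics/ and viewed, about 8 in all and at most 12, crops included, and the job is handed in when it is done.

```bash
mkdir -p pics
cat > h.py <<'E'
import numpy as np,cv2
from plant import get_state,read_camera
from scipy.spatial.transform import Rotation as R
def K(c):
    f=c["img"].shape[0]/2/np.tan(np.radians(c["fov_y"])/2); return f
def ray(c,u,v,z,T=None):
    T=np.array(c["T"]) if T is None else T
    d=T[:3,:3]@np.array([(u-c["cx"])/K(c),(v-c["cy"])/K(c),1]); o=T[:3,3]
    return o+d*(z-o[2])/d[2]
def orange(img):
    h=cv2.cvtColor(img,cv2.COLOR_RGB2HSV)
    m=cv2.inRange(h,(5,150,90),(20,255,255))
    n,l,s,c=cv2.connectedComponentsWithStats(m)
    return [(c[i],s[i]) for i in range(1,n) if s[i][4]>40],m
E
python3 - <<'E'
from h import *
s=get_state();print(s)
ims=[]
for n in("top","scene"):
    c=read_camera(n);ims.append(c["img"]);print(n,c["fov_y"],c["cx"],c["cy"],np.round(c["T"],3).tolist())
    for p,st in orange(c["img"])[0]: print(p.round(1),st, ray(c,*p,.074).round(4))
    cv2.imwrite(f"pics/{n}.png",c["img"][:,:,::-1])
cv2.imwrite("pics/both.png",cv2.resize(np.vstack(ims),(512,768))[:, :, ::-1][:768])
E
```

```text
{'time': 0.0, 'qpos': array([ 1.13900530e+00,  2.87207731e-01,  1.57820530e+00, -2.19753371e-05,
        1.27862703e+00, -1.50005743e-01]), 'dq': array([-7.61489875e-05,  4.99824335e-04, -1.19195018e-03, -5.26479275e-04,
       -2.88289791e-04, -6.07444657e-04]), 'joint_efforts': array([-2.96449443e-04, -4.05979085e+01, -2.92627054e+01, -1.43333982e-04,
        5.68538773e-03, -5.72902962e-06]), 'eef_pos': array([0.18740282, 0.64778676, 0.2409038 ]), 'tcp_rot': array([ 0.56567444,  0.42407541, -0.42559162, -0.56484003]), 'contact_force': array([0.23072168, 0.60509823, 0.52031084]), 'wrist_torque': array([0.02050719, 0.0045005 , 0.00088555]), 'opening': 0.9992886921144774}
top 55.159365872359885 255.55989255342732 188.5856143231386 [[0.189, -0.961, 0.203, 0.445], [-0.982, -0.185, 0.035, 0.011], [0.004, -0.206, -0.978, 0.791], [0.0, 0.0, 0.0, 1.0]]
[354.9  82. ] [ 303   46  101   77 4916] [ 0.8613 -0.1271  0.074 ]
[430.9 134.9] [ 417   83   29   90 1205] [ 0.7735 -0.297   0.074 ]
[466.1 127.7] [461 116  10  26 103] [ 0.8031 -0.3673  0.074 ]
[451.1 162.8] [448 151   7  25  85] [ 0.7217 
[... 289 characters left out ...]
 170] [0.4322 0.1437 0.074 ]
[ 13.4 306.9] [  0 288  21  42 226] [0.2875 0.4365 0.074 ]
scene 51.50591127228416 255.23265886063143 189.73337145114812 [[0.788, 0.395, -0.473, 1.006], [0.616, -0.526, 0.587, -0.492], [-0.017, -0.753, -0.658, 0.642], [0.0, 0.0, 0.0, 1.0]]
[364.8  79.4] [361  66   8  33  80] [0.5487 0.6377 0.074 ]
[236.2 139.8] [230 135  13  11  93] [0.4406 0.1376 0.074 ]
[227.5 151. ] [221 146  14  11 116] [0.4546 0.0877 0.074 ]
[218.1 163.7] [211 158  15  13 130] [0.4705 0.0358 0.074 ]
[207.9 177.5] [201 171  15  14 140] [ 0.4865 -0.0162  0.074 ]
[325.4 293.4] [ 252  231  143  131 9853] [ 0.8529 -0.1217  0.074 ]
[201.6 372.1] [ 168  350   72   34 1261] [ 0.78   -0.3426  0.074 ]
```

View pics/top.png

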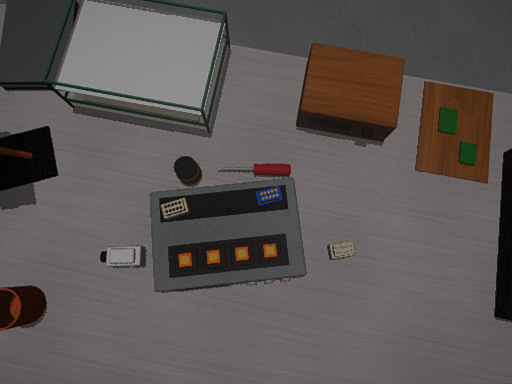

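View pics/scene.png

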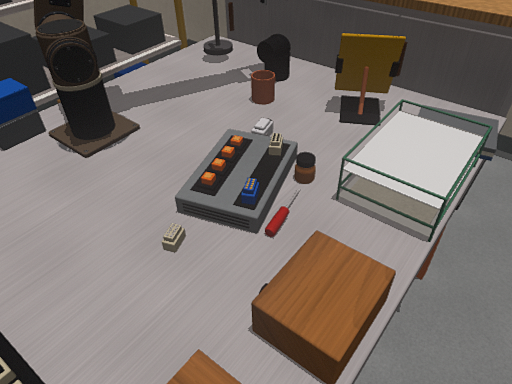

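The top view shows the four keys at px (185,259), (213,256), (241,253) and (270,250), with the plugs behind them. The scene view agrees: keys at (236,140) to (208,177). The tester is turned by about 0.3 rad. Next I'll work out the moves in tool axes.

```bash
cat >> h.py <<'E'
P=np.array([[.4322,.1437],[.4483,.0918],[.4642,.0394],[.4804,-.0128]])  # keys L->R, top view
def go(p,z):
    """shift in tool mm to put TCP at p,z"""
    s=get_state();r=R.from_quat(s["tcp_rot"])
    return (r.inv().apply(np.r_[p,z]-s["eef_pos"])*1000).round(1)
E
python3 - <<'E'
from h import *
s=get_state();r=R.from_quat(s["tcp_rot"]);print(r.as_matrix().round(3))
d=P[0]-P[3];print("yaw",np.arctan2(-d[0],d[1]))
x=r.as_matrix()[:,0];print("tool x heading",np.arctan2(x[1],x[0]))
print(go(P[0],.13),go(P[0],.241))
E
```

```text
[[ 0.278 -0.001 -0.961]
 [ 0.961 -0.002  0.278]
 [-0.002 -1.     0.   ]]
yaw 0.29876831603618004
tool x heading 1.2890705154796471
[-416.   111.8 -375.3] [-416.2    0.8 -375.3]
```

```bash
A='{"x":-27.7,"z":-25,"hand":1}'; python3 -m inch '[{"x":-27.7,"z":-25,"hand":1},{"x":-27.7,"z":-25,"hand":1},{"x":-27.7,"z":-25,"hand":1},{"x":-27.7,"z":-25,"hand":1},{"x":-27.7,"z":-25,"hand":1}]' 30
python3 -m inch '[{"x":-27.7,"z":-25,"hand":1},{"x":-27.7,"z":-25,"hand":1},{"x":-27.7,"z":-25,"hand":1},{"x":-27.7,"z":-25,"hand":1},{"x":-27.7,"z":-25,"hand":1}]'
python3 -m inch '[{"x":-27.7,"z":-25,"hand":1},{"x":-27.7,"z":-25,"hand":1},{"x":-27.7,"z":-25,"hand":1},{"x":-27.7,"z":-25,"hand":1},{"x":-27.7,"z":-25,"hand":1}]'
python3 -m inch '[{"ay":-0.116,"y":10,"hand":1},{"ay":-0.116,"y":10,"hand":1},{"ay":-0.116,"y":10,"hand":1},{"ay":-0.116,"y":10,"hand":1},{"ay":-0.116,"y":10,"hand":1}]'
python3 -m inch '[{"hand":1},{"hand":1}]'
python3 - <<'E'
from h import *
s=get_state();r=R.from_quat(s["tcp_rot"]);print(r.as_matrix().round(3),s["eef_pos"],s["contact_force"],s["qpos"])
c=read_camera("wrist");T=np.eye(4);T[:3,:3]=r.as_matrix();T[:3,3]=s["eef_pos"];T=T@np.array(c["T_tool_cam"])
for p,st in orange(c["img"])[0]: print(p.round(1),st,ray(c,*p,.074,T).round(4),ray(c,*p,.07,T).round(4))
cv2.imwrite("pics/w1.png",c["img"][:,:,::-1]); print(go(P[0],.13))
E
```

```text
[[ 0.278 -0.001 -0.961]
 [ 0.961 -0.002  0.278]
 [-0.002 -1.     0.   ]] [0.18740562 0.64785879 0.24101875] [-0.39304064 -0.16052414  0.069993  ] [ 1.13903108e+00  2.87151121e-01  1.57806264e+00  2.36579566e-05
  1.27859047e+00 -1.50045890e-01]
[-416.1  111.9 -375.3]validation failed for argument at $[0]...
validation failed for argument at $[0]...
validation failed for argument at $[0]...
validation failed for argument at $[0]...
validation failed for argument at $[0]...
```

View pics/w1.png

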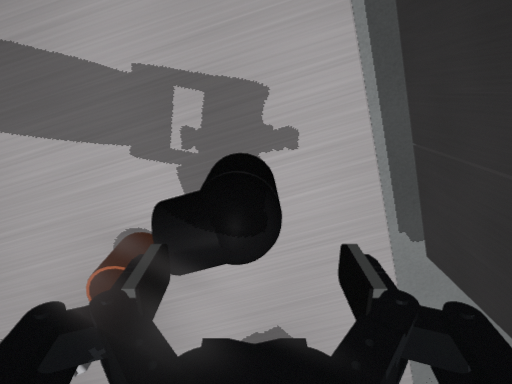

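The call needs every key in each row. The wrist view shows a black object about 0.1–0.2 m tall near px (240,210), beside the mug and under my path, so I'll lift first.

```bash
python3 -m inch '[{"ax":0,"ay":0,"az":0,"x":0,"y":-25,"z":0,"hand":1},{"ax":0,"ay":0,"az":0,"x":0,"y":-25,"z":0,"hand":1},{"ax":0,"ay":0,"az":0,"x":0,"y":-25,"z":0,"hand":1},{"ax":0,"ay":0,"az":0,"x":0,"y":-25,"z":0,"hand":1},{"ax":0,"ay":0,"az":0,"x":0,"y":0,"z":0,"hand":1}]' 30
```

```text
time: 0.57
eef_pos: [0.1884, 0.65, 0.3495]
tcp_rot: [-0.563, -0.428, 0.422, 0.567]
contact_force: [0.3, 0.5, 2.5]
opening: 0.297
```

```bash
python3 -m inch '[{"ax":0,"ay":0,"az":0,"x":-27.7,"y":0,"z":-25,"hand":1},{"ax":0,"ay":0,"az":0,"x":-27.7,"y":0,"z":-25,"hand":1},{"ax":0,"ay":0,"az":0,"x":-27.7,"y":0,"z":-25,"hand":1},{"ax":0,"ay":0,"az":0,"x":-27.7,"y":0,"z":-25,"hand":1},{"ax":0,"ay":0,"az":0,"x":-27.7,"y":0,"z":-25,"hand":1}]'
python3 -m inch '[{"ax":0,"ay":0,"az":0,"x":-27.7,"y":0,"z":-25,"hand":1},{"ax":0,"ay":0,"az":0,"x":-27.7,"y":0,"z":-25,"hand":1},{"ax":0,"ay":0,"az":0,"x":-27.7,"y":0,"z":-25,"hand":1},{"ax":0,"ay":0,"az":0,"x":-27.7,"y":0,"z":-25,"hand":1},{"ax":0,"ay":0,"az":0,"x":-27.7,"y":0,"z":-25,"hand":1}]'
python3 -m inch '[{"ax":0,"ay":0,"az":0,"x":-27.7,"y":0,"z":-25,"hand":1},{"ax":0,"ay":0,"az":0,"x":-27.7,"y":0,"z":-25,"hand":1},{"ax":0,"ay":0,"az":0,"x":-27.7,"y":0,"z":-25,"hand":1},{"ax":0,"ay":0,"az":0,"x":-27.7,"y":0,"z":-25,"hand":1},{"ax":0,"ay":0,"az":0,"x":-27.7,"y":0,"z":-25,"hand":1}]'
python3 -m inch '[{"ax":0,"ay":-0.116,"az":0,"x":0,"y":20,"z":0,"hand":1},{"ax":0,"ay":-0.116,"az":0,"x":0,"y":20,"z":0,"hand":1},{"ax":0,"ay":-0.116,"az":0,"x":0,"y":20,"z":0,"hand":1},{"ax":0,"ay":-0.116,"az":0,"x":0,"y":20,"z":0,"hand":1},{"ax":0,"ay":-0.116,"az":0,"x":0,"y":20,"z":0,"hand":1}]'
python3 -m inch '[{"ax":0,"ay":0,"az":0,"x":0,"y":20,"z":0,"hand":1},{"ax":0,"ay":0,"az":0,"x":0,"y":0,"z":0,"hand":1},{"ax":0,"ay":0,"az":0,"x":0,"y":0,"z":0,"hand":1}]'
python3 - <<'E'
from h import *
s=get_state();r=R.from_quat(s["tcp_rot"]);print(r.as_matrix().round(3),s["contact_force"],s["qpos"])
c=read_camera("wrist");T=np.eye(4);T[:3,:3]=r.as_matrix();T[:3,3]=s["eef_pos"];T=T@np.array(c["T_tool_cam"])
for p,st in orange(c["img"])[0]: print(p.round(1),st,ray(c,*p,.074,T).round(4),ray(c,*p,.07,T).round(4))
cv2.imwrite("pics/w2.png",c["img"][:,:,::-1]); print(go(P[0],.13))
E
```

```text
time: 0.98
eef_pos: [0.2693, 0.4788, 0.341]
tcp_rot: [0.565, 0.425, -0.426, -0.565]
contact_force: [1.3, -0.4, -0.6]
opening: -0.0
time: 1.4
eef_pos: [0.3508, 0.311, 0.3414]
tcp_rot: [-0.565, -0.425, 0.425, 0.565]
contact_force: [0.4, 0.4, -0.4]
opening: 0.001
time: 1.82
eef_pos: [0.4324, 0.1432, 0.3415]
tcp_rot: [-0.565, -0.425, 0.425, 0.565]
contact_force: [-0.1, 0.4, -0.3]
opening: 0.002
time: 2.23
eef_pos: [0.4318, 0.1447, 0.2405]
tcp_rot: [-0.418, -0.57, 0.57, 0.419]
contact_force: [0.2, 0.1, -1.1]
opening: -0.004
time: 2.48
eef_pos: [0.4313, 0.1448, 0.2208]
tcp_rot: [-0.419, -0.568, 0.57, 0.421]
contact_force: [0.2, -0.1, -0.0]
opening: -0.003
[[-0.293 -0.004 -0.956]
 [ 0.956 -0.    -0.293]
 [ 0.001 -1.     0.004]] [ 0.21586838 -0.12431424 -0.04351136] [ 1.00410088e-01 -1.95876841e-01  2.11676602e+00 -4.65086807e-05
  1.22438851e+00 -1.76818450e+00]
[254.1 177.1] [242 165  26  25 626] [0.4307 0.1444 0.074 ] [0.4318 0.1448 0.07  ]
[ 87.5 178.1] [ 73 166  30  25 667] [ 0.4795 -0.012   0.074 ] [ 0.4813 -0.0139  0.07  ]
[143.1 178.1] [129 166  29  26 668] [0.4635 0.0403 0.074 ] [0.4651 0.0391 0.07  ]
[198.6 178. ] [185 166  28  25 658] [0.4476 0.0925 0.074 ] [0.4489 0.0921 0.07  ]
[491.  346.7] [479 338  26  20 129] [0.5509 0.4808 0.074 ] [0.5537 0.486  0.07  ]
[-1.2 92.4  0.4]
```

View pics/w2.png

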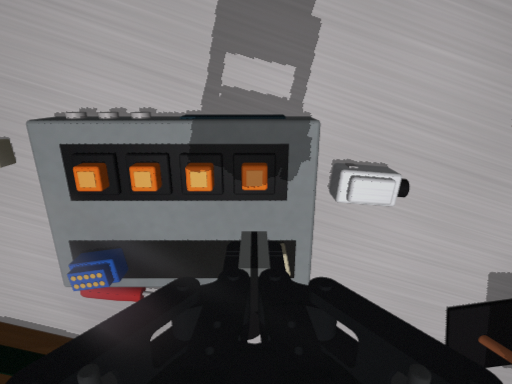

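The wrist view puts the first (left) key at px (254,177), under the fingers. Its position agrees with the top view to within 2 mm. Descending.

```bash
python3 -m inch '[{"ax":0,"ay":0,"az":0,"x":0,"y":30,"z":0,"hand":1},{"ax":0,"ay":0,"az":0,"x":0,"y":30,"z":0,"hand":1},{"ax":0,"ay":0,"az":0,"x":0,"y":30,"z":0,"hand":1},{"ax":0,"ay":0,"az":0,"x":0,"y":25,"z":0,"hand":1},{"ax":0,"ay":0,"az":0,"x":0,"y":10,"z":0,"hand":1}]'
python3 -m inch '[{"ax":0,"ay":0,"az":0,"x":0,"y":4,"z":0,"hand":1},{"ax":0,"ay":0,"az":0,"x":0,"y":0,"z":0,"hand":1},{"ax":0,"ay":0,"az":0,"x":0,"y":0,"z":0,"hand":1}]'
python3 -m inch '[{"ax":0,"ay":0,"az":0,"x":0,"y":2,"z":0,"hand":1},{"ax":0,"ay":0,"az":0,"x":0,"y":0,"z":0,"hand":1},{"ax":0,"ay":0,"az":0,"x":0,"y":0,"z":0,"hand":1}]'
```

```text
time: 2.95
eef_pos: [0.4313, 0.1449, 0.0955]
tcp_rot: [-0.419, -0.568, 0.569, 0.421]
contact_force: [-0.6, 1.5, 0.2]
opening: -0.003
time: 3.2
eef_pos: [0.434, 0.1452, 0.0953]
tcp_rot: [0.421, 0.57, -0.568, -0.419]
contact_force: [0.1, -0.3, -0.6]
opening: -0.0
time: 3.45
eef_pos: [0.4331, 0.1451, 0.0924]
tcp_rot: [0.421, 0.569, -0.568, -0.42]
contact_force: [0.8, -0.3, 0.7]
opening: 0.002
```

```bash
python3 -m inch '[{"ax":0,"ay":0,"az":0,"x":0,"y":0,"z":0,"hand":1},{"ax":0,"ay":0,"az":0,"x":0,"y":0,"z":0,"hand":1},{"ax":0,"ay":0,"az":0,"x":0,"y":0,"z":0,"hand":1}]'
python3 -m inch '[{"ax":0,"ay":0,"az":0,"x":0,"y":2,"z":0,"hand":1},{"ax":0,"ay":0,"az":0,"x":0,"y":0,"z":0,"hand":1},{"ax":0,"ay":0,"az":0,"x":0,"y":0,"z":0,"hand":1}]'
python3 - <<'E'
from h import *
for i in range(4):
    read_camera("wrist");s=get_state();print(s["eef_pos"].round(4),s["contact_force"].round(2),s["qpos"].round(4))
E
```

```text
time: 3.7
eef_pos: [0.4324, 0.145, 0.0915]
tcp_rot: [0.42, 0.569, -0.569, -0.42]
contact_force: [0.8, -0.7, -0.5]
opening: -0.003
time: 3.95
eef_pos: [0.4321, 0.1449, 0.0891]
tcp_rot: [-0.42, -0.569, 0.569, 0.42]
contact_force: [-0.0, -0.5, -0.9]
opening: 0.001
[0.4322 0.145  0.0891] [-0.82 -0.79  0.25] [ 0.1004 -0.0097  2.2147 -0.      0.937  -1.7686]
[0.4322 0.145  0.0892] [-0.14  0.04 -0.21] [ 0.1004 -0.0098  2.2147 -0.      0.937  -1.7686]
[0.4323 0.145  0.0893] [ 0.54 -0.52  0.51] [ 0.1004 -0.0098  2.2146 -0.      0.937  -1.7686]
[0.4323 0.145  0.0893] [0.35 0.39 0.06] [ 0.1004 -0.0099  2.2146  0.      0.937  -1.7686]
```

```bash
cat > st.py <<'E'
from h import *
F=[];Z=[]
for i in range(5):
    read_camera("wrist");s=get_state();F.append(s["contact_force"]);Z.append(s["eef_pos"])
print("F",np.mean(F,0).round(2),"tcp",np.mean(Z,0).round(4),"t",s["time"])
E
python3 -m inch '[{"ax":0,"ay":0,"az":0,"x":0,"y":3,"z":0,"hand":1},{"ax":0,"ay":0,"az":0,"x":0,"y":0,"z":0,"hand":1}]'; python3 st.py
python3 -m inch '[{"ax":0,"ay":0,"az":0,"x":0,"y":1.5,"z":0,"hand":1},{"ax":0,"ay":0,"az":0,"x":0,"y":0,"z":0,"hand":1}]'; python3 st.py
```

```text
time: 4.32
eef_pos: [0.432, 0.1449, 0.0858]
tcp_rot: [-0.42, -0.569, 0.569, 0.42]
contact_force: [-0.3, 0.4, -0.4]
opening: 0.004
F [-0.21 -0.02  0.19] tcp [0.4322 0.145  0.0862] t 4.5667
time: 4.73
eef_pos: [0.4322, 0.145, 0.0846]
tcp_rot: [-0.42, -0.569, 0.569, 0.42]
contact_force: [0.2, 0.1, 0.5]
opening: -0.002
F [-0.18  0.4  -0.42] tcp [0.4323 0.145  0.0848] t 4.9833
```

```bash
python3 -m inch '[{"ax":0,"ay":0,"az":0,"x":0,"y":1.5,"z":0,"hand":1},{"ax":0,"ay":0,"az":0,"x":0,"y":0,"z":0,"hand":1}]'; python3 st.py
```

```text
time: 5.15
eef_pos: [0.4322, 0.145, 0.0831]
tcp_rot: [-0.42, -0.569, 0.569, 0.42]
contact_force: [-0.1, 0.6, 0.3]
opening: -0.001
F [-0.12  0.05  0.52] tcp [0.4323 0.145  0.0833] t 5.4
```

```bash
python3 -m inch '[{"ax":0,"ay":0,"az":0,"x":0,"y":1,"z":0,"hand":1},{"ax":0,"ay":0,"az":0,"x":0,"y":0,"z":0,"hand":1}]'; python3 st.py
```

```text
time: 5.57
eef_pos: [0.4323, 0.145, 0.0822]
tcp_rot: [-0.42, -0.569, 0.569, 0.42]
contact_force: [0.6, -0.4, -0.4]
opening: 0.002
F [ 0.09  0.05 -0.  ] tcp [0.4323 0.145  0.0823] t 5.8167
```

```bash
python3 -m inch '[{"ax":0,"ay":0,"az":0,"x":0,"y":1,"z":0,"hand":1},{"ax":0,"ay":0,"az":0,"x":0,"y":0,"z":0,"hand":1}]'; python3 st.py
```

```text
time: 5.98
eef_pos: [0.4325, 0.145, 0.0814]
tcp_rot: [0.42, 0.569, -0.569, -0.42]
contact_force: [0.6, 0.5, 1.0]
opening: 0.003
F [ 0.1  -0.04  0.78] tcp [0.4325 0.145  0.0814] t 6.2333
```

```bash
python3 -m inch '[{"ax":0,"ay":0,"az":0,"x":0,"y":0.8,"z":0,"hand":1},{"ax":0,"ay":0,"az":0,"x":0,"y":0,"z":0,"hand":1}]'; python3 st.py
```

```text
time: 6.4
eef_pos: [0.4325, 0.145, 0.0808]
tcp_rot: [0.42, 0.569, -0.569, -0.42]
contact_force: [-1.0, -0.5, 2.7]
opening: -0.001
F [-0.71 -0.16  3.2 ] tcp [0.4325 0.145  0.0808] t 6.65
```

Key 1 is stiff: 3.2 N within 0.6 mm, with contact at TCP z ≈ 81.3 mm. That looks like the latched key. Now the others.

```bash
python3 -m inch '[{"ax":0,"ay":0,"az":0,"x":0,"y":-15,"z":0,"hand":1},{"ax":0,"ay":0,"az":0,"x":-20,"y":0,"z":0,"hand":1},{"ax":0,"ay":0,"az":0,"x":-25,"y":0,"z":0,"hand":1},{"ax":0,"ay":0,"az":0,"x":-10,"y":0,"z":0,"hand":1},{"ax":0,"ay":0,"az":0,"x":0,"y":4,"z":0,"hand":1}]'; python3 st.py; python3 -c "
from h import *;print(go(P[1],.0858))"
```

```text
time: 7.07
eef_pos: [0.4495, 0.0911, 0.0919]
tcp_rot: [0.421, 0.568, -0.568, -0.421]
contact_force: [0.4, 0.3, 0.2]
opening: -0.002
F [-0.39  0.07 -0.31] tcp [0.4477 0.0927 0.0906] t 7.3167
[-1.4  5.2 -0.1]
```

```bash
python3 -m inch '[{"ax":0,"ay":0,"az":0,"x":0,"y":4,"z":0,"hand":1},{"ax":0,"ay":0,"az":0,"x":0,"y":0,"z":0,"hand":1}]'; python3 st.py
python3 -m inch '[{"ax":0,"ay":0,"az":0,"x":0,"y":2,"z":0,"hand":1},{"ax":0,"ay":0,"az":0,"x":0,"y":0,"z":0,"hand":1}]'; python3 st.py
```

```text
time: 7.48
eef_pos: [0.4478, 0.093, 0.0868]
tcp_rot: [-0.42, -0.569, 0.569, 0.42]
contact_force: [0.2, -0.0, -0.8]
opening: -0.001
F [-0.    0.36 -0.08] tcp [0.4483 0.0927 0.0873] t 7.7333
time: 7.9
eef_pos: [0.4484, 0.0924, 0.0853]
tcp_rot: [-0.42, -0.569, 0.569, 0.42]
contact_force: [-0.0, 0.8, -0.3]
opening: -0.003
F [ 0.2  -0.07  0.32] tcp [0.4485 0.0924 0.0855] t 8.15
```

```bash
python3 -m inch '[{"ax":0,"ay":0,"az":0,"x":0,"y":1.7,"z":0,"hand":1},{"ax":0,"ay":0,"az":0,"x":0,"y":0,"z":0,"hand":1}]'; python3 st.py
```

```text
time: 8.32
eef_pos: [0.4487, 0.0924, 0.0839]
tcp_rot: [0.42, 0.569, -0.569, -0.42]
contact_force: [0.8, 0.2, 1.1]
opening: 0.003
F [ 0.35 -0.06  1.51] tcp [0.4487 0.0924 0.084 ] t 8.5667
```

```bash
python3 -m inch '[{"ax":0,"ay":0,"az":0,"x":0,"y":0.8,"z":0,"hand":1},{"ax":0,"ay":0,"az":0,"x":0,"y":0,"z":0,"hand":1}]'; python3 st.py
python3 -m inch '[{"ax":0,"ay":0,"az":0,"x":0,"y":-13,"z":0,"hand":1},{"ax":0,"ay":0,"az":0,"x":-20,"y":0,"z":0,"hand":1},{"ax":0,"ay":0,"az":0,"x":-25,"y":0,"z":0,"hand":1},{"ax":0,"ay":0,"az":0,"x":-10,"y":0,"z":0,"hand":1},{"ax":0,"ay":0,"az":0,"x":0,"y":4,"z":0,"hand":1}]'; python3 st.py; python3 -c "
from h import *;print(go(P[2],.0858))"
```

```text
time: 8.73
eef_pos: [0.4487, 0.0924, 0.0831]
tcp_rot: [0.42, 0.569, -0.569, -0.42]
contact_force: [-0.2, -0.7, 1.8]
opening: -0.0
F [ 0.57 -0.23  1.96] tcp [0.4487 0.0924 0.0832] t 8.9833
time: 9.4
eef_pos: [0.4656, 0.0384, 0.0925]
tcp_rot: [0.421, 0.568, -0.568, -0.421]
contact_force: [-0.2, 0.7, 0.7]
opening: 0.003
F [ 0.14 -0.23  0.04] tcp [0.4637 0.0402 0.0911] t 9.65
[-1.3  5.6  0. ]
```

Key 2 is up: 1.96 N at about 2 mm, soft. Now key 3.

```bash
python3 -m inch '[{"ax":0,"ay":0,"az":0,"x":0,"y":6,"z":0,"hand":1},{"ax":0,"ay":0,"az":0,"x":0,"y":0,"z":0,"hand":1}]'; python3 st.py
python3 -m inch '[{"ax":0,"ay":0,"az":0,"x":0,"y":1.5,"z":0,"hand":1},{"ax":0,"ay":0,"az":0,"x":0,"y":0,"z":0,"hand":1}]'; python3 st.py
```

```text
time: 9.82
eef_pos: [0.4639, 0.0405, 0.085]
tcp_rot: [-0.419, -0.569, 0.569, 0.42]
contact_force: [0.4, -0.2, 1.4]
opening: -0.001
F [0.36 0.16 0.37] tcp [0.4644 0.0402 0.0857] t 10.0667
time: 10.23
eef_pos: [0.4649, 0.0399, 0.0846]
tcp_rot: [0.42, 0.569, -0.569, -0.42]
contact_force: [0.5, -0.7, 1.3]
opening: 0.003
F [0.44 0.19 0.7 ] tcp [0.4649 0.0398 0.0847] t 10.4833
```

```bash
python3 -m inch '[{"ax":0,"ay":0,"az":0,"x":0,"y":0.8,"z":0,"hand":1},{"ax":0,"ay":0,"az":0,"x":0,"y":0,"z":0,"hand":1}]'; python3 st.py
```

```text
time: 10.65
eef_pos: [0.4648, 0.0399, 0.0838]
tcp_rot: [0.42, 0.569, -0.569, -0.42]
contact_force: [0.4, 0.1, 1.5]
opening: 0.002
F [0.48 0.25 1.2 ] tcp [0.4649 0.0398 0.0839] t 10.9
```

```bash
python3 -m inch '[{"ax":0,"ay":0,"az":0,"x":0,"y":0.8,"z":0,"hand":1},{"ax":0,"ay":0,"az":0,"x":0,"y":0,"z":0,"hand":1}]'; python3 st.py
python3 -m inch '[{"ax":0,"ay":0,"az":0,"x":0,"y":-13,"z":0,"hand":1},{"ax":0,"ay":0,"az":0,"x":-20,"y":0,"z":0,"hand":1},{"ax":0,"ay":0,"az":0,"x":-25,"y":0,"z":0,"hand":1},{"ax":0,"ay":0,"az":0,"x":-10,"y":0,"z":0,"hand":1},{"ax":0,"ay":0,"az":0,"x":0,"y":4,"z":0,"hand":1}]'; python3 st.py; python3 -c "
from h import *;print(go(P[3],.0858))"
```

```text
time: 11.07
eef_pos: [0.4649, 0.0398, 0.083]
tcp_rot: [0.42, 0.569, -0.569, -0.42]
contact_force: [0.8, 0.1, 2.6]
opening: -0.002
F [0.65 0.99 1.92] tcp [0.4648 0.0398 0.083 ] t 11.3167
time: 11.73
eef_pos: [0.4816, -0.0144, 0.0923]
tcp_rot: [0.421, 0.568, -0.568, -0.42]
contact_force: [0.2, -0.5, 0.3]
opening: 0.001
F [-0.36 -0.03  0.03] tcp [ 0.4798 -0.0123  0.0909] t 11.9833
[-1.   5.5 -0.1]
```

Key 3 is up too (1.9 N, soft). Now key 4.

```bash
python3 -m inch '[{"ax":0,"ay":0,"az":0,"x":0,"y":6,"z":0,"hand":1},{"ax":0,"ay":0,"az":0,"x":0,"y":0,"z":0,"hand":1}]'; python3 st.py
python3 -m inch '[{"ax":0,"ay":0,"az":0,"x":0,"y":1.8,"z":0,"hand":1},{"ax":0,"ay":0,"az":0,"x":0,"y":0,"z":0,"hand":1}]'; python3 st.py
```

```text
time: 12.15
eef_pos: [0.4801, -0.012, 0.0849]
tcp_rot: [-0.419, -0.569, 0.569, 0.42]
contact_force: [0.6, 0.1, -0.2]
opening: 0.0
F [ 0.3   0.24 -0.15] tcp [ 0.4805 -0.0124  0.0856] t 12.4
time: 12.57
eef_pos: [0.4811, -0.0127, 0.0842]
tcp_rot: [0.42, 0.569, -0.569, -0.42]
contact_force: [0.6, 0.1, 2.1]
opening: -0.002
F [0.79 0.68 1.26] tcp [ 0.4811 -0.0128  0.0844] t 12.8167
```

```bash
python3 -m inch '[{"ax":0,"ay":0,"az":0,"x":0,"y":0.8,"z":0,"hand":1},{"ax":0,"ay":0,"az":0,"x":0,"y":0,"z":0,"hand":1}]'; python3 st.py
```

```text
time: 12.98
eef_pos: [0.4811, -0.0127, 0.0835]
tcp_rot: [0.42, 0.569, -0.569, -0.42]
contact_force: [0.2, -0.4, 2.1]
opening: -0.001
F [0.8  0.74 1.73] tcp [ 0.481  -0.0127  0.0835] t 13.2333
```

Keys 2–4 are up and key 1 is the latched one. Going back to key 1 to release it.

```bash
python3 -m inch '[{"ax":0,"ay":0,"az":0,"x":0,"y":-16,"z":0,"hand":1},{"ax":0,"ay":0,"az":0,"x":0,"y":0,"z":0,"hand":1},{"ax":0,"ay":0,"az":0,"x":30,"y":0,"z":0,"hand":1},{"ax":0,"ay":0,"az":0,"x":35,"y":0,"z":0,"hand":1},{"ax":0,"ay":0,"az":0,"x":35,"y":0,"z":0,"hand":1}]'
python3 -m inch '[{"ax":0,"ay":0,"az":0,"x":35,"y":0,"z":0,"hand":1},{"ax":0,"ay":0,"az":0,"x":30,"y":0,"z":0,"hand":1},{"ax":0,"ay":0,"az":0,"x":0,"y":0,"z":0,"hand":1},{"ax":0,"ay":0,"az":0,"x":0,"y":0,"z":0,"hand":1}]'; python3 st.py; python3 -c "
from h import *;print(go(P[0],.083))"
```

```text
time: 13.65
eef_pos: [0.4509, 0.0832, 0.0989]
tcp_rot: [-0.421, -0.568, 0.568, 0.421]
contact_force: [0.3, 0.3, 0.1]
opening: -0.001
time: 13.98
eef_pos: [0.4314, 0.146, 0.0986]
tcp_rot: [-0.419, -0.569, 0.57, 0.419]
contact_force: [0.2, -0.5, 0.4]
opening: 0.001
F [ 0.14  0.16 -0.06] tcp [0.4325 0.1444 0.0991] t 14.2333
[-0.1 16.2  0.6]
```

```bash
python3 -m inch '[{"ax":0,"ay":0,"az":0,"x":0,"y":8,"z":0,"hand":1},{"ax":0,"ay":0,"az":0,"x":0,"y":7,"z":0,"hand":1},{"ax":0,"ay":0,"az":0,"x":0,"y":0,"z":0,"hand":1},{"ax":0,"ay":0,"az":0,"x":0,"y":0,"z":0,"hand":1}]'; python3 st.py
python3 -m inch '[{"ax":0,"ay":0,"az":0,"x":0,"y":2,"z":0,"hand":1},{"ax":0,"ay":0,"az":0,"x":0,"y":2,"z":0,"hand":1},{"ax":0,"ay":0,"az":0,"x":0,"y":2,"z":0,"hand":1},{"ax":0,"ay":0,"az":0,"x":0,"y":0,"z":0,"hand":1}]'; python3 st.py
```

```text
time: 14.57
eef_pos: [0.4317, 0.1446, 0.0832]
tcp_rot: [-0.42, -0.568, 0.569, 0.421]
contact_force: [0.1, 0.3, 0.8]
opening: 0.003
F [-0.24 -0.14  0.08] tcp [0.4324 0.1449 0.0843] t 14.8167
time: 15.15
eef_pos: [0.4327, 0.1451, 0.0787]
tcp_rot: [0.42, 0.569, -0.569, -0.42]
contact_force: [-0.9, 0.3, 4.4]
opening: -0.001
F [-1.12  0.03  4.22] tcp [0.4327 0.1451 0.0788] t 15.4
```

```bash
python3 -m inch '[{"ax":0,"ay":0,"az":0,"x":0,"y":1.6,"z":0,"hand":1},{"ax":0,"ay":0,"az":0,"x":0,"y":0,"z":0,"hand":1}]'; python3 st.py
```

```text
time: 15.57
eef_pos: [0.4327, 0.1451, 0.077]
tcp_rot: [0.42, 0.569, -0.568, -0.42]
contact_force: [-0.8, 0.8, 6.2]
opening: -0.001
F [-0.58  0.04  5.55] tcp [0.4327 0.1451 0.0771] t 15.8167
```

```bash
python3 -m inch '[{"ax":0,"ay":0,"az":0,"x":0,"y":-3,"z":0,"hand":1},{"ax":0,"ay":0,"az":0,"x":0,"y":-3.5,"z":0,"hand":1},{"ax":0,"ay":0,"az":0,"x":0,"y":0,"z":0,"hand":1},{"ax":0,"ay":0,"az":0,"x":0,"y":0,"z":0,"hand":1}]'; python3 st.py
```

```text
time: 16.15
eef_pos: [0.4326, 0.145, 0.0834]
tcp_rot: [0.42, 0.569, -0.568, -0.42]
contact_force: [1.1, 0.6, 0.8]
opening: -0.001
F [1.27 0.29 1.58] tcp [0.4325 0.145  0.0832] t 16.4
```

The key pushes back with 1.6 N at the up height, so it has sprung up. Lifting clear and looking.

```bash
python3 -m inch '[{"ax":0,"ay":0,"az":0,"x":0,"y":-20,"z":0,"hand":1},{"ax":0,"ay":0,"az":0,"x":0,"y":-30,"z":0,"hand":1},{"ax":0,"ay":0,"az":0,"x":0,"y":-30,"z":0,"hand":1},{"ax":0,"ay":0,"az":0,"x":0,"y":-30,"z":0,"hand":1},{"ax":0,"ay":0,"az":0,"x":0,"y":-25,"z":0,"hand":1}]'
python3 -m inch '[{"ax":0,"ay":0,"az":0,"x":0,"y":0,"z":0,"hand":1},{"ax":0,"ay":0,"az":0,"x":0,"y":0,"z":0,"hand":1},{"ax":0,"ay":0,"az":0,"x":0,"y":0,"z":0,"hand":1}]'
python3 - <<'E'
from h import *
a=read_camera("wrist");print([(p.round(1),st[4]) for p,st in orange(a["img"])[0]])
b=read_camera("scene");print([(p.round(1),st[4]) for p,st in orange(b["img"])[0]])
cv2.imwrite("pics/fin.png",np.hstack([cv2.resize(a["img"],(400,300)),cv2.resize(b["img"][110:245,150:330],(400,300),interpolation=2)])[:,:,::-1])
E
```

```text
time: 16.82
eef_pos: [0.4316, 0.1449, 0.2192]
tcp_rot: [-0.42, -0.568, 0.569, 0.421]
contact_force: [0.9, 0.8, -0.5]
opening: -0.001
time: 17.07
eef_pos: [0.4312, 0.1448, 0.2167]
tcp_rot: [-0.419, -0.568, 0.57, 0.421]
contact_force: [-0.8, 0.6, -0.6]
opening: 0.001
[(array([ 85.4, 179.5]), np.int32(697)), (array([141.8, 179. ]), np.int32(677)), (array([198., 179.]), np.int32(662)), (array([254. , 178.9]), np.int32(655)), (array([493.2, 349. ]), np.int32(131))]
[(array([365.7,  73.4]), np.int32(54)), (array([236.4, 139.4]), np.int32(104)), (array([227.6, 151.1]), np.int32(116)), (array([218.2, 163.7]), np.int32(133)), (array([207.9, 177.6]), np.int32(141)), (array([325.4, 293.4]), np.int32(9865)), (array([201.6, 372.1]), np.int32(1259))]
```

View pics/fin.png

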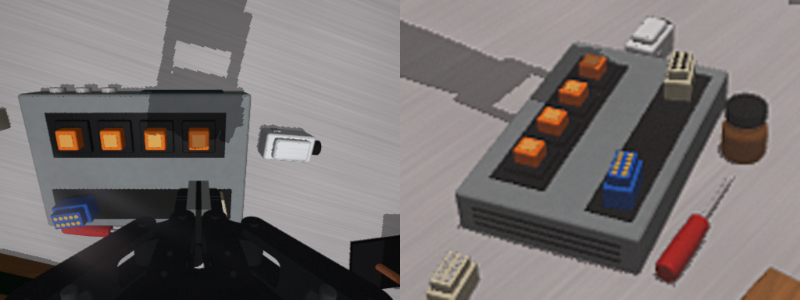

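Both views show all four keys standing in an even row and everything else where it was. In the scene image, key 1's visible orange area grew from 93 to 104 px while the others stayed about the same, which fits it having risen. Handing in.

```bash
python3 -c "
from plant import sign_off;print(sign_off())"
```

```text
the job is handed in; nothing more can be done
None
```

The latched key was the leftmost one. It is released, and by my last checks all four keys now stand up. I signed off at about 17 s of the 48 s allowed; no verdict came back.

- **Taps:** I tapped the keys left to right with the closed fingertips. Key 1 sat about 4 mm low and stayed stiff at 3.2 N. Keys 2, 3 and 4 gave softly, at 1.7–2.0 N and about 2 mm of travel, well short of the 6 mm where they could catch.
- **Release:** I pressed key 1 about 4 mm further down, to 5.5 N, and eased off. It then pushed back with 1.6 N at the height of an up key, so it had sprung up.
- **Final pictures:** All four keys look even. The plugs, hood, insert, jar and screwdriver showed no movement by eye; I did not measure them. The fingers were about 13 cm above the keys.

Nothing failed or disagreed. The first set of moves was refused for missing fields, before the arm had moved. Single force readings had about 0.5 N of noise, so I averaged five at each step.

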